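Show the pressed bearing block to the inspection camera

ROBOT

A 6-joint arm with a two-finger parallel gripper is mounted at the origin on the work surface. World frame = base frame: x ahead of the robot, y to its left, z up, the work surface at z = 0. Lengths are in m, angles in degrees, forces in N, time in s.
With the tool pointing down it reaches from about 0.375 to 0.975 m from the base axis. Payload 3.8 kg.
Tool frame: the origin (TCP) lies at the very end of the fingers, on their centre line; the grasp point (between the pads) lies 19 mm behind it (ctrl.grip_point_offset is the distance from the TCP to the grasp point, in m); z points along the fingers, y is the line along which they close (so a half turn about z gives the same grasp; the last joint's range is limited). The gripper opens to 85 mm and grips with 20 to 120 N. Pads are 22 mm wide; open, the fingers measure 114 mm over their backs; the gripper's body (76 mm by 85 mm) begins 54 mm behind the grasp point. The pads swing forward as they close: fully open they stand 13 mm farther back than shut.
Start: joints at [69.104, 15.12, 91.902, -0, 72.978, -2.114], TCP at [0.217, 0.639, 0.231] pointing down, gripper open.
Joint ranges: [-150.88, 150.88], [-54.13, 125.18], [17.81, 147.31], [-75.09, 255.09], [0, 152.58], [-146.25, 146.25]. Speed limits (degrees/s): [147.25, 147.25, 180, 180, 180, 180].

INTERFACE

Orientations are given as [roll, pitch, yaw] about the fixed x, y, z axes, in that order (R = Rz(yaw) Ry(pitch) Rx(roll)).
In Python, from cell import ctrl gives the robot as it stands.
- The arm moves only by the tool apply_moves, never from a script. Its argument "series" is a list of rows, each a list of 3 entries, a list of its own where there are three numbers: the opening, from 0 (shut) to 1 (fully open), then the shift along the tool's x, y, z each as a share of 500 mm, from -1 to 1, then the turn, a rotation vector about the tool's x, y, z each as a share of 30 degrees, from -1 to 1. In form: [[jaw, [x, y, z], [rx, ry, rz]], ...]. A call has exactly 10 rows; each row shifts and turns the commanded pose from where the row before left it, along the tool's axes as they then stand; what a row does not reach is not made up. A row lasts 1/12 s, in which the tool goes at most 41.7 mm and 7.16 degrees, less where a joint would pass 70% of its speed; a pose out of reach is approached as far as the arm can. A call with a number of a shift or a turn outside -1 to 1 is refused whole. A call with a gripper value outside its range is refused whole. The fingers move at their own pace and stop on an object; "newtons" is the grip in N (left out, the last holds). Time passes only in rows, so rows that do not move let the fingers close, or fill a call up. It gives the time, the measured TCP pose, the force, the opening and the grip force at its end, in the units of the state.
- ctrl.state(): the state, without advancing time (a new reading comes with each control period).
- ctrl.read_camera(name): name is "scene" or "top" or "wrist"; returns a dict with "frame" (420x560x3 uint8, red, green, blue), "range_z" (420x560 float32, m along the optical axis (not along the pixel's ray), 0 where there is no reading), "K" (3x3 intrinsics, pixels), "world_to_cam" (4x4, takes a point from world to camera coordinates). Camera axes: x right, y up, looking along -z (the intrinsics and any distortion apply to the point x, -y, -z); pixel columns grow to the right and rows downward; lengths in m; the calibration is good to about 2 mm. A picture is of the moment at which its call begins.
- ctrl.finish_job(): hands the job in; it is judged then, once.
The state is a dict: "time_s": time; "joints": joint angles; "dq": joint speeds; "joint_efforts": joint torques, N m; "position": TCP position; "eef_rot": TCP orientation; "wrist_force": force on the tool from outside, world axes, zero at the start; "wrist_torque": the same for the moment, N m; "finger_gap": finger opening in m; "grip_force": force on a finger pad.
Only numpy, scipy, OpenCV 4.12 (cv2) and the standard library are available. Lean on these libraries where they do the work, as an engineer would, in place of code of your own. Each camera call takes 0.05 s, during which the arm holds its last target. There are 200 camera calls.

TASK

Pull the bench press's shuttle out by its red post as far as it goes, with the pressed bearing block riding in it, and leave it out. Then lift the block out and hold it up to the tilted inspection camera without setting it down, touching the camera or shifting the loose things: middle of the underside on the lens axis 90 mm in front of the glass, underside with its pins squarely facing the lens, the plate's long sides parallel to the camera's tilt pivot (the line through its two black knobs). Finish while still holding it there, quite still.

Things in the scene. Friction and masses are not known exactly. Their poses are not given: they have to be found in the camera images.
- bearing_block: Aluminium plate 70 x 46 x 10 mm (x, y, z), brass block 30 x 26 x 32 mm tall (x, y, z) on its middle, two 8 mm steel pins at x = +-21 mm out 6 mm below, 8 mm above; 0.18 to 0.35 kg. Origin: middle of the plate's underside, z up through the brass. Starts in the shuttle's nest, x along the travel. Grip the brass across y from above.
- nest (a point): Fixed to the shuttle: the point where the middle of the block's underside lies when it sits in the nest, 62 mm above the table. Same axes as the press. The nest's low stops leave the plate about 2 mm of play each way and stand lower than the plate's top, so the block lifts straight out.
- shuttle (a joint): Travel of the shuttle in m: 0 = in, under the ram (as at the start); 0.14 = fully out at its stop. It slides along the press's -x and stays where it is left; sliding friction about 2.5 N.
- shuttle_handle (a point): Middle of the top of the shuttle's red upright post, 18 mm diameter, top 104 mm above the table; the upper 50 mm are free to grip. The post stands 120 mm in front (press -x) of the nest. Same axes as the press; pull along -x.
- press: White hand press on a grey bed 420 x 130 x 35 mm, fixed. Origin on the table below the ram; -x to its front (roughly world -y), z up. The head (80 mm wide, underside 180 mm above the table) ends 40 mm in front of the ram axis; column and head reach 435 mm, the lever's ball 460 mm.
- camera: Inspection camera stand, fixed: dark base 110 x 120 mm, two aluminium cheeks 85 mm tall. Origin: middle of the base's underside; the lens leans to -x (roughly to the robot); tilt pivot along y, 70 mm up, a black knob outside each cheek (124 mm over both). Carries the tilting black head with a white ring light (72 mm) round the lens.
- lens (a point): Middle of the camera's lens glass, 50 mm from the tilt pivot; z is the lens axis, pointing out of the lens, y along the tilt pivot.
- focus (a point): The point on the lens axis 90 mm in front of the lens glass, where the middle of the block's underside must be. Same axes as lens: z along the lens axis away from the lens (the block's z should lie along it), y along the tilt pivot (the block's x should lie along it, either way).
- camera_head (a joint): Tilt of the camera head in rad: 0 = looking straight up, positive = leaning to the stand's -x. Stiff friction hinge (about 1.5 N m); it stays as set.
- jar: Closed jar with a blue cap, 60 mm diameter, 70 mm tall; bystander. Origin: middle of its underside.
- bushing: Brass bushing, 40 mm outside, 22 mm bore, 30 mm tall, standing; bystander. Origin: middle of its underside.
- dowel: Loose steel dowel, 18 mm diameter, 35 mm tall, standing; bystander. Origin: middle of its underside.
- driver: Screwdriver with a yellow handle, 190 mm long, lying; bystander.
- hexkey: Dark L-shaped hex key, 100 x 28 mm, 6 mm thick, lying; bystander.
- tray: Grey tray 160 x 200 x 30 mm, fixed, holding the two blanks. Origin: middle of its underside.
- blank0: Unpressed all-aluminium blank of the part, without pins, in the grey tray; bystander. Origin: middle of its underside.
- blank1: Second such blank; bystander.
There are look-alikes about, which are no part of the job. What is shaped like the bearing_block but orange or turquoise is not meant.

How it is judged:
By the outcome, as a careful person would: the job done as asked, in the order asked, and still so for the second after the job is handed in, while the arm keeps its last pose, push and grip.
It also fails if it takes over 58 s, if anything falls off the work surface, if the arm or the gripper's body presses on something with over 40 N, if the wrist force passes 120 N, or if a joint passes its speed limit or range.

## Working session

There is one attempt and no reset: what is moved stays moved. The work goes in short steps, Python scripts to look and compute and a tool call to move; the robot and the scene stay as the last step left them, time stands still between calls to the robot, and variables do not carry over. Pictures are saved under pics/ and viewed, at most 10 in all, crops included, and the job is handed in when it is done.

Besides the shell and the picture viewer there is one more tool, called after "Request:" by a JSON object that holds its "fn" and its "kwargs". apply_moves: Moves the arm, as the interface text tells. Its arguments: {"type":"object","properties":{"series":{"type":"array"},"newtons":{"type":"number"}},"required":["series"]}

```bash
mkdir -p pics; ls; cat > h.py <<'E'
import numpy as np, cv2
from cell import ctrl
def grab(n):
    d=ctrl.read_camera(n); np.savez(f'{n}.npz',**{k:d[k] for k in d}); return d
def pts(d):
    K=np.array(d['K']);Z=np.array(d['range_z']);h,w=Z.shape
    u,v=np.meshgrid(np.arange(w),np.arange(h))
    P=np.stack([(u-K[0,2])/K[0,0]*Z,-(v-K[1,2])/K[1,1]*Z,-Z,np.ones_like(Z)],-1)
    W=P@np.linalg.inv(d['world_to_cam']).T
    W[Z==0]=np.nan
    return W[...,:3]
def save(n,im,s=1): cv2.imwrite(f'pics/{n}.png',cv2.resize(im[...,::-1],None,fx=s,fy=s,interpolation=cv2.INTER_CUBIC))
E
python3 - <<'E'
from h import *
print(ctrl.state(), [a for a in dir(ctrl) if a[0]!='_'])
for n in('scene','top'):
    d=grab(n); save(n,d['frame'],1.4); print(d.keys(),d['K'])
    print(np.linalg.inv(d['world_to_cam']).round(3))
E
```

```text
pics
{'time_s': 0.0, 'joints': array([ 6.91044901e+01,  1.51695233e+01,  9.19801516e+01,  1.42899496e-03,
        7.29752267e+01, -2.11578023e+00]), 'dq': array([-0.03863646, -0.02683876, -0.02514029,  0.12226481,  0.02763415,
        0.03047131]), 'joint_efforts': array([ 1.30809345e-03, -5.15080369e+01, -3.67327380e+01, -1.67660683e-04,
        1.20387267e-02,  9.65493200e-06]), 'position': array([0.21706226, 0.63840027, 0.22996809]), 'eef_rot': array([-1.79875234e+02, -5.97576186e-03,  1.61219844e+02]), 'wrist_force': array([ 0.8204053 , -0.17704042,  0.64110441]), 'wrist_torque': array([-0.00680049,  0.01908044,  0.05144864]), 'grip_force': 0.0, 'finger_gap': 0.085467210974993} ['Unreachable', 'finish_job', 'grip_point_offset', 'read_camera', 'state']
dict_keys(['frame', 'range_z', 'K', 'world_to_cam']) [[461.50444807   0.         269.4063247 ]
 [  0.         461.50444807 211.59829991]
 [  0.           0.           1.        ]]
[[ 0.19  -0.61   0.77   1.631]
 [ 0.982  0.114 -0.152 -0.248]
 [ 0.005  0.784  0.62   1.018]
 [ 0.     0.     0.     1.   ]]
dict_keys(['frame', 'range_z', 'K', 'world_to_cam']) [[384.71053156   0.         277.26665962]
 [  0.         384.71053156 211.38539977]
 [  0.           0.           1.        ]]
[[-0.002  0.984 -0.179  0.383]
 [-1.     0.003  0.025 -0.033]
 [ 0.026  0.179  0.983  1.255]
 [ 0.     0.     0.     1.   ]]
```

View pics/scene.png

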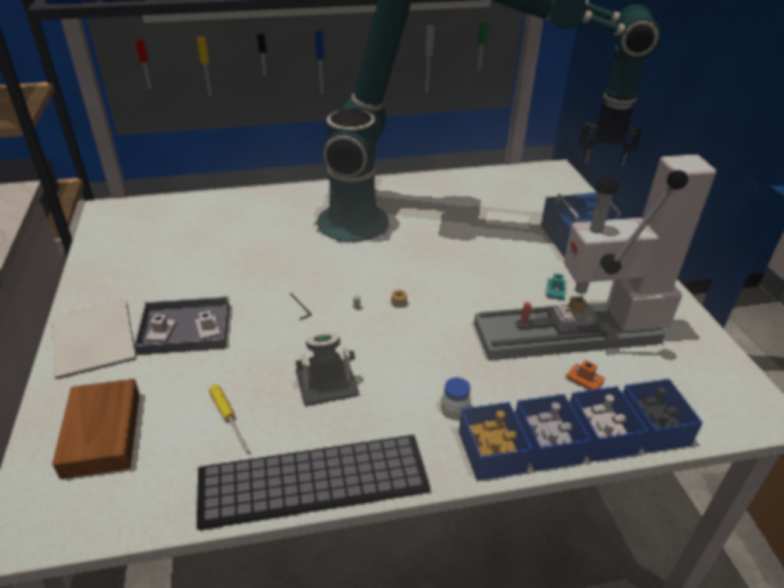

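View pics/top.png

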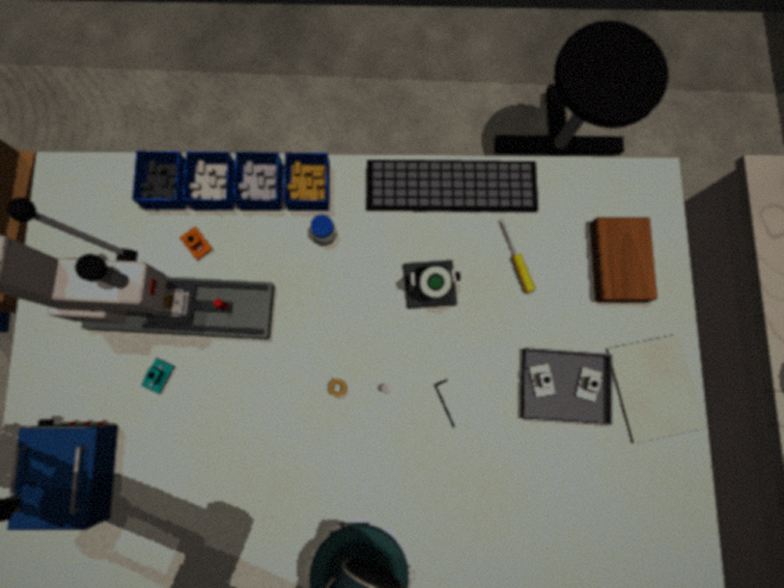

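Candidates for the block are, in scene-view pixels: brass one in the nest (577,305), orange (587,373), turquoise (557,286), and blanks (160,325) and (207,322). I choose the brass one in the shuttle. The red post is at (526,312), and the camera with its ring light is at (323,342).

```bash
python3 - <<'E'
from h import *
from scipy.ndimage import label
ims=[]
for n in('scene','top'):
    d=np.load(n+'.npz'); W=pts(d); f=d['frame'].astype(int); r,g,b=f[...,0],f[...,1],f[...,2]
    hsv=cv2.cvtColor(d['frame'],cv2.COLOR_RGB2HSV)
    # red post
    x0,y0={'scene':(376,222),'top':(157,217)}[n]
    m=np.zeros(r.shape,bool); m[y0-18:y0+18,x0-18:x0+18]=1
    red=m&(r>1.8*g)&(r>1.8*b)&(r>60)
    p=W[red]; print(n,'red',red.sum(),np.nanmin(p,0).round(4),np.nanmax(p,0).round(4))
    t=p[p[:,2]>np.nanmax(p[:,2])-.006]; print(' top',np.nanmedian(t,0).round(4),len(t))
    # bed: z 0.03..0.04
    bed=(abs(W[...,2]-.035)<.006)&(W[...,1]>.1)&(W[...,1]<.75)&(W[...,0]>.38)&(W[...,0]<.62)
    l,k=label(bed); s=np.bincount(l.ravel());s[0]=0;c=l==s.argmax()
    q=W[c]; print(' bed',c.sum(),cv2.minAreaRect((q[:,:2]*1000).astype(np.float32)), q.mean(0).round(3))
    # camera region
    x0,y0={'scene':(231,244),'top':(311,202)}[n]
    m=np.zeros(r.shape,bool); m[y0-25:y0+45,x0-35:x0+35]=1
    cam=m&(W[...,2]>.02)
    q=W[cam]; print(' cam',q.min(0).round(3),q.max(0).round(3))
    ring=m&(W[...,2]>.08)&(hsv[...,1]<50)&(hsv[...,2]>130)
    q=W[ring]; c=np.nanmedian(q,0); A=q-q.mean(0); u,s,v=np.linalg.svd(A,full_matrices=False); nn=v[2]*np.sign(v[2,2])
    print(' ring',len(q),q.mean(0).round(4),q.min(0).round(3),q.max(0).round(3),nn.round(3),s.round(4))
    Tb=cv2.resize(d['frame'][y0-35:y0+50,x0-50:x0+50],(400,340),interpolation=cv2.INTER_CUBIC)
    x1,y1={'scene':(395,215),'top':(140,215)}[n]
    Ta=cv2.resize(d['frame'][y1-42:y1+43,x1-50:x1+50],(400,340),interpolation=cv2.INTER_CUBIC)
    ims.append(np.hstack([Tb,Ta]))
save('crop',np.vstack(ims)[:,:],0.88)
E
```

```text
scene red 12 [0.5817 0.2976 0.0959] [0.5955 0.3064 0.1053]
 top [0.5908 0.2994 0.1007] 9
 bed 711 ((567.0606689453125, 289.2286376953125), (172.06898498535156, 104.85343933105469), 89.74008178710938) [0.577 0.27  0.034]
 cam [ 0.593 -0.227  0.021] [ 0.684 -0.102  0.129]
 ring 137 [ 0.6335 -0.1659  0.1076] [ 0.593 -0.214  0.08 ] [ 0.664 -0.104  0.129] [ 0.059 -0.023  0.998] [0.3446 0.2057 0.1819]
top red 33 [0.5715 0.2976 0.0337] [0.599  0.3331 0.1069]
 top [0.5782 0.3052 0.1036] 24
 bed 1892 ((573.3985595703125, 414.5789794921875), (418.6995849609375, 110.49139404296875), 87.37566375732422) [0.561 0.341 0.035]
 cam [ 0.591 -0.224  0.022] [ 0.674 -0.103  0.13 ]
 ring 179 [ 0.6248 -0.1645  0.1154] [ 0.595 -0.21   0.083] [ 0.659 -0.134  0.13 ] [-0.355 -0.084  0.931] [0.2629 0.2517 0.0623]
```

View pics/crop.png

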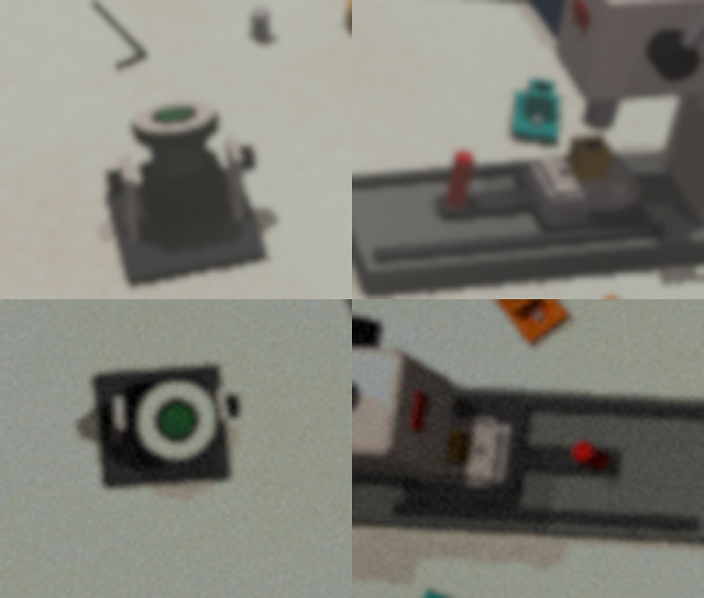

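The crop confirms it: the brass block with pins on its aluminium plate sits in the shuttle behind the red post, and the ring light leans towards the robot. Next I make a move planner and check clearances.

```bash
cat >> h.py <<'E'
from scipy.spatial.transform import Rotation as Ro
def rel(p,rpy=None,R=None):
    s=ctrl.state(); Rc=Ro.from_euler('xyz',s['eef_rot'],degrees=True)
    Rt=R if R is not None else Ro.from_euler('xyz',rpy,degrees=True)
    t=Rc.inv().apply(np.array(p)-s['position']); rv=(Rc.inv()*Rt).as_rotvec(degrees=True)
    print('pos',s['position'].round(4),'rpy',s['eef_rot'].round(2),'F',s['wrist_force'].round(1),'gap',round(s['finger_gap'],4),'t',s['time_s'])
    print('shift shares',(t/.5).round(4),'mm',(t*1000).round(1),'turn shares',(rv/30).round(4),'deg',rv.round(2), 'min rows',np.linalg.norm(t)/.0417,np.linalg.norm(rv)/7.16)
E
python3 - <<'E'
from h import *
d=np.load('top.npz');W=pts(d)
m=(W[...,0]>.1)&(W[...,0]<.5)&(W[...,1]>.2)&(W[...,1]<.75)&(W[...,2]>.03)&(W[...,2]<.2)
for lo in np.arange(.1,.5,.1):
  for yl in np.arange(.2,.7,.1):
    q=W[m&(W[...,0]>lo)&(W[...,0]<lo+.1)&(W[...,1]>yl)&(W[...,1]<yl+.1)]
    if len(q)>5: print(lo.round(1),yl.round(1),len(q),q[:,2].max().round(3))
rel([.37,.29,.231],[180,0,87.4])
E
```

```text
0.1 0.5 1009 0.133
0.1 0.6 998 0.131
0.2 0.5 1186 0.133
0.2 0.6 1281 0.133
0.3 0.5 268 0.107
0.3 0.6 327 0.105
0.4 0.4 107 0.052
pos [0.2171 0.6384 0.2301] rpy [-179.89   -0.    161.22] F [ 0.3  0.2 -0. ] gap 0.0854 t 0.1
shift shares [-0.5139 -0.5613 -0.0008] mm [-257.  -280.7   -0.4] turn shares [-3.4000e-03  2.3000e-03  2.4606e+00] deg [-1.000e-01  7.000e-02  7.382e+01] min rows 9.125111782708688 10.309847829663376
```

Request:
{"fn": "apply_moves", "kwargs": {"series": [[1,[-0.051,-0.056,0],[0,0,0]],[1,[-0.051,-0.056,0],[0,0,0]],[1,[-0.051,-0.056,0],[0,0,0]],[1,[-0.051,-0.056,0],[0,0,0]],[1,[-0.051,-0.056,0],[0,0,0]],[1,[-0.051,-0.056,0],[0,0,0]],[1,[-0.051,-0.056,0],[0,0,0]],[1,[-0.051,-0.056,0],[0,0,0]],[1,[-0.051,-0.056,0],[0,0,0]],[1,[-0.051,-0.056,0],[0,0,0]]]}}

```text
time_s: 0.93
position: [0.3686, 0.29, 0.2309]
eef_rot: [-180.0, -0.0, 161.2]
wrist_force: [1.0, 0.2, -0.2]
finger_gap: 0.0854
grip_force: 0.0
```

Request:
{"fn": "apply_moves", "kwargs": {"series": [[1,[0,0,0],[0,0,0.23]],[1,[0,0,0],[0,0,0.23]],[1,[0,0,0],[0,0,0.23]],[1,[0,0,0],[0,0,0.23]],[1,[0,0,0],[0,0,0.23]],[1,[0,0,0],[0,0,0.23]],[1,[0,0,0],[0,0,0.23]],[1,[0,0,0],[0,0,0.23]],[1,[0,0,0],[0,0,0.23]],[1,[0,0,0],[0,0,0.23]]]}}

```text
time_s: 1.77
position: [0.3683, 0.2916, 0.2308]
eef_rot: [-180.0, 0.0, 91.9]
wrist_force: [0.4, -0.5, -0.7]
finger_gap: 0.0855
grip_force: 0.0
```

```bash
python3 - <<'E'
from h import *
rel([.50,.305,.231],[180,0,87.4])
E
```

```text
pos [0.3683 0.2916 0.2308] rpy [-1.7996e+02  3.0000e-02  9.1880e+01] F [ 0.4 -0.5 -0.7] gap 0.0855 t 1.7667
shift shares [ 0.0182  0.2642 -0.0006] mm [  9.1 132.1  -0.3] turn shares [-0.0014  0.0011  0.1492] deg [-0.04  0.03  4.48] min rows 3.175789592283483 0.625115831729708
```

Request:
{"fn": "apply_moves", "kwargs": {"series": [[1,[0.002,0.05,0],[0,0,0]],[1,[0.002,0.06,0],[0,0,0]],[1,[0.002,0.06,0],[0,0,0]],[1,[0.002,0.06,0],[0,0,0]],[1,[0.002,0.06,0],[0,0,0]],[1,[0,0.05,0],[0,0,0]],[1,[0,0,0],[0,0,0.15]],[1,[0,0,0],[0,0,0]],[1,[0,0,0],[0,0,0]],[1,[0,0,0],[0,0,0]]]}}

```text
time_s: 2.6
position: [0.5374, 0.3033, 0.2308]
eef_rot: [-179.9, 0.0, 87.8]
wrist_force: [0.1, -0.2, 0.0]
finger_gap: 0.0854
grip_force: 0.0
```

```bash
python3 - <<'E'
from h import *
rel([.578,.305,.231],[180,0,87.4])
d=grab('wrist'); save('wrist1',d['frame'],1.2); W=pts(d); f=d['frame'].astype(int); r,g,b=f[...,0],f[...,1],f[...,2]
red=(r>1.8*g)&(r>1.8*b)&(r>60)&(W[...,2]>.04)&(W[...,2]<.12)
p=W[red]; zt=np.nanpercentile(p[:,2],98); t=p[p[:,2]>zt-.006]; print(len(p),zt,len(t),t.mean(0).round(4),t.min(0).round(4),t.max(0).round(4))
print(np.linalg.inv(d['world_to_cam']).round(3))
E
```

```text
pos [0.5374 0.3033 0.2308] rpy [-1.7994e+02  3.0000e-02  8.7830e+01] F [ 0.1 -0.2  0. ] gap 0.0854 t 2.6
shift shares [ 0.0064  0.081  -0.0004] mm [ 3.2 40.5 -0.2] turn shares [-0.0021  0.0009  0.0143] deg [-0.06  0.03  0.43] min rows 0.973987239167285 0.060456059306280695
939 0.10564805325010518 414 [0.581  0.3059 0.1042] [0.5729 0.2973 0.1   ] [0.5894 0.3139 0.1064]
[[ 0.999  0.036  0.012  0.541]
 [-0.038  0.956  0.292  0.376]
 [-0.001 -0.292  0.956  0.374]
 [ 0.     0.     0.     1.   ]]
```

View pics/wrist1.png

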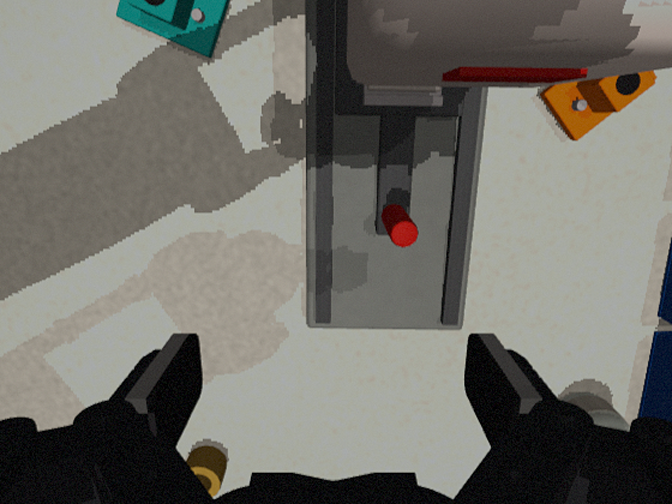

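The wrist view shows the red post top at (404,232) px, with the head's red label overhanging at (515,73). The wrist camera sits about 73 mm on the tool's +x side, so with the present yaw it would come close to the press head on the way down. I'll turn the tool 90° and grip the post along its travel.

Request:
{"fn": "apply_moves", "kwargs": {"series": [[1,[0,0,0],[0,0,-0.23]],[1,[0,0,0],[0,0,-0.23]],[1,[0,0,0],[0,0,-0.23]],[1,[0,0,0],[0,0,-0.23]],[1,[0,0,0],[0,0,-0.23]],[1,[0,0,0],[0,0,-0.23]],[1,[0,0,0],[0,0,-0.23]],[1,[0,0,0],[0,0,-0.23]],[1,[0,0,0],[0,0,-0.23]],[1,[0,0,0],[0,0,-0.23]]]}}

```text
time_s: 3.48
position: [0.5374, 0.3036, 0.2316]
eef_rot: [180.0, 0.0, 157.2]
wrist_force: [0.3, -0.3, -0.1]
finger_gap: 0.0854
grip_force: 0.0
```

```bash
python3 - <<'E'
from h import *
d=np.load('wrist.npz'); W=pts(d)
bed=(abs(W[...,2]-.035)<.004)&(W[...,0]>.48)&(W[...,0]<.67)
L=[];Rr=[]
for y in np.arange(.245,.37,.005):
    q=W[bed&(abs(W[...,1]-y)<.0025)][:,0]
    if len(q)>20: L.append((y,q.min()));Rr.append((y,q.max()))
for a in(L,Rr):
    a=np.array(a); c=np.polyfit(a[:,0],a[:,1],1); k=abs(np.polyval(c,a[:,0])-a[:,1])<.002; c=np.polyfit(a[k,0],a[k,1],1); print(len(a),k.sum(),c, 'yaw',90-np.degrees(np.arctan(c[0])), 'x at .306',np.polyval(c,.306))
q=W[bed&(abs(W[...,0]-.575)<.03)]; print('front y',q[:,1].min())
rel([.581,.306,.231],[180,0,177.4])
E
```

```text
25 25 [0.05554518 0.49964717] yaw 86.82076233909827 x at .306 0.5166439989027043
25 25 [0.05414615 0.62949829] yaw 86.90068071708615 x at .306 0.6460670133736589
front y 0.2049598007661418
pos [0.5374 0.3036 0.2316] rpy [1.7998e+02 1.0000e-02 1.5716e+02] F [ 0.3 -0.3 -0.1] gap 0.0854 t 3.4833
shift shares [-0.0785  0.0383  0.0013] mm [-39.2  19.1   0.6] turn shares [ 4.000e-04  4.000e-04 -6.746e-01] deg [ 1.000e-02  1.000e-02 -2.024e+01] min rows 1.0473982769570953 2.826394626164889
```

Request:
{"fn": "apply_moves", "kwargs": {"series": [[1,[0,0,0],[0,0,-0.219]],[1,[0,0,0],[0,0,-0.219]],[1,[0,0,0],[0,0,-0.219]],[1,[-0.044,0.005,0],[0,0,0]],[1,[-0.044,0.005,0],[0,0,0]],[1,[0,0,0.05],[0,0,0]],[1,[0,0,0.05],[0,0,0]],[1,[0,0,0.04],[0,0,0]],[1,[0,0,0.04],[0,0,0]],[1,[0,0,0],[0,0,0]]]}}

```text
time_s: 4.32
position: [0.5786, 0.3043, 0.1362]
eef_rot: [-179.8, -0.4, 176.5]
wrist_force: [-1.3, 0.2, -1.8]
finger_gap: 0.0853
grip_force: 0.0
```

```bash
python3 - <<'E'
from h import *
rel([.5813,.306,.064],[180,0,176.86])
d=grab('wrist');W=pts(d); f=d['frame'].astype(int); r,g,b=f[...,0],f[...,1],f[...,2]
red=(r>1.8*g)&(r>1.8*b)&(r>60)&(W[...,2]>.04)&(W[...,2]<.12)&(W[...,1]<.34)
p=W[red]; t=p[p[:,2]>.1]; print(len(p),len(t),t.mean(0).round(4),t.min(0).round(4),t.max(0).round(4))
E
```

```text
pos [0.5786 0.3043 0.1362] rpy [-179.76   -0.44  176.51] F [-1.3  0.2 -1.8] gap 0.0853 t 4.3167
shift shares [-0.0063  0.0043  0.1444] mm [-3.2  2.2 72.2] turn shares [-0.008  -0.0146 -0.0115] deg [-0.24 -0.44 -0.35] min rows 1.7335750453652132 0.08476303198670786
1687 870 [0.58   0.3051 0.1041] [0.5722 0.2964 0.1001] [0.5896 0.3135 0.1064]
```

Request:
{"fn": "apply_moves", "kwargs": {"series": [[1,[-0.003,0.003,0.04],[0,0,0]],[1,[0,0,0.04],[0,0,0]],[1,[0,0,0.036],[0,0,0]],[1,[0,0,0.022],[0,0,0]],[1,[0,0,0],[0,0,0]],[0,[0,0,0],[0,0,0]],[0,[0,0,0],[0,0,0]],[0,[0,0,0],[0,0,0]],[0,[0,0,0],[0,0,0]],[0,[0,0,0],[0,0,0]]], "newtons": 40}}

```text
time_s: 5.2
position: [0.5848, 0.3074, 0.0735]
eef_rot: [179.9, 0.1, 176.4]
wrist_force: [-0.0, -0.1, 0.8]
finger_gap: 0.0254
grip_force: 0.0
```

Request:
{"fn": "apply_moves", "kwargs": {"series": [[0,[0,0,0],[0,0,0]],[0,[0,0,0],[0,0,0]],[0,[0,0,0],[0,0,0]],[0,[0,0,0],[0,0,0]],[0,[0,0,0],[0,0,0]],[0,[0,0,0],[0,0,0]],[0,[0,0,0],[0,0,0]],[0,[0,0,0],[0,0,0]],[0,[0,0,0],[0,0,0]],[0,[0,0,0],[0,0,0]]]}}

```text
time_s: 6.03
position: [0.5846, 0.3067, 0.0734]
eef_rot: [-180.0, 0.1, 176.4]
wrist_force: [-1.1, -2.7, 5.7]
finger_gap: 0.017
grip_force: 39.1
```

```bash
python3 - <<'E'
from h import *
a=np.radians(86.86); s=ctrl.state()
rel(s['position']+.14*np.array([-np.cos(a),-np.sin(a),0]),[180,0,176.86]); print(s['grip_force'],s['wrist_torque'])
E
```

```text
pos [0.5846 0.3067 0.0734] rpy [-1.7998e+02  5.0000e-02  1.7644e+02] F [-1.1 -2.7  5.7] gap 0.017 t 6.0333
shift shares [-2.1e-03 -2.8e-01  1.0e-04] mm [-1.0e+00 -1.4e+02  1.0e-01] turn shares [-0.0008  0.0018 -0.0141] deg [-0.03  0.05 -0.42] min rows 3.3573141486810556 0.059440712055074826
39.13707375526428 [-0.62515962  0.18260142  0.06217668]
```

Request:
{"fn": "apply_moves", "kwargs": {"series": [[0,[0,-0.01,0],[0,0,0]],[0,[0,-0.02,0],[0,0,0]],[0,[0,-0.025,0],[0,0,0]],[0,[0,-0.03,0],[0,0,0]],[0,[0,-0.035,0],[0,0,0]],[0,[0,-0.035,0],[0,0,0]],[0,[0,-0.035,0],[0,0,0]],[0,[-0.001,-0.03,0],[0,0,0]],[0,[-0.001,-0.02,0],[0,0,0]],[0,[0,-0.01,0],[0,0,0]]]}}

```text
time_s: 6.87
position: [0.578, 0.1802, 0.0733]
eef_rot: [180.0, 0.1, 176.3]
wrist_force: [0.9, 3.0, 6.3]
finger_gap: 0.0169
grip_force: 39.7
```

Request:
{"fn": "apply_moves", "kwargs": {"series": [[0,[0,-0.005,0],[0,0,0]],[0,[0,-0.005,0],[0,0,0]],[0,[0,-0.005,0],[0,0,0]],[0,[0,-0.005,0],[0,0,0]],[0,[0,-0.004,0],[0,0,0]],[0,[0,-0.004,0],[0,0,0]],[0,[0,-0.004,0],[0,0,0]],[0,[0,-0.003,0],[0,0,0]],[0,[0,0,0],[0,0,0]],[0,[0,0,0],[0,0,0]]]}}

```text
time_s: 7.7
position: [0.5774, 0.1668, 0.0733]
eef_rot: [179.7, 0.2, 176.3]
wrist_force: [3.1, 11.1, 3.6]
finger_gap: 0.0167
grip_force: 39.7
```

```bash
python3 - <<'E'
from h import *
a=np.radians(86.86)
rel(np.array([.5846,.3067,.0734])+.14*np.array([-np.cos(a),-np.sin(a),0]),[180,0,176.86])
E
```

```text
pos [0.5774 0.1668 0.0733] rpy [1.7972e+02 1.5000e-01 1.7634e+02] F [ 3.1 11.1  3.6] gap 0.0167 t 7.7
shift shares [ 0.0009  0.0003 -0.0001] mm [ 0.4  0.1 -0.1] turn shares [ 0.0094  0.0052 -0.0172] deg [ 0.28  0.16 -0.52] min rows 0.011032181263186485 0.08501821612314044
```

Request:
{"fn": "apply_moves", "kwargs": {"series": [[1,[0,0,0],[0,0,0]],[1,[0,0,0],[0,0,0]],[1,[0,0,0],[0,0,0]],[1,[0,0,0],[0,0,0]],[1,[0,0,0],[0,0,0]],[1,[0,0,0],[0,0,0]],[1,[0,0,-0.06],[0,0,0]],[1,[0,0,-0.08],[0,0,0]],[1,[0,0,-0.08],[0,0,0]],[1,[0,0,-0.08],[0,0,0]]]}}

```text
time_s: 8.53
position: [0.5755, 0.1644, 0.2232]
eef_rot: [-180.0, -0.1, 176.4]
wrist_force: [0.7, 0.9, 0.5]
finger_gap: 0.0852
grip_force: 0.0
```

Request:
{"fn": "apply_moves", "kwargs": {"series": [[1,[0,0,0],[0,0,0.23]],[1,[0,0,0],[0,0,0.23]],[1,[0,0,0],[0,0,0.23]],[1,[0,0,0],[0,0,0.23]],[1,[0,0,0],[0,0,0.23]],[1,[0,0,0],[0,0,0.23]],[1,[0,0,0],[0,0,0.23]],[1,[0,0,0],[0,0,0.23]],[1,[0,0,0],[0,0,0.23]],[1,[0,0,0],[0,0,0.23]]]}}

```text
time_s: 9.37
position: [0.576, 0.1646, 0.2221]
eef_rot: [-180.0, 0.0, 107.1]
wrist_force: [0.4, 0.4, 0.0]
finger_gap: 0.0854
grip_force: 0.0
```

```bash
python3 - <<'E'
from h import *
rel([.5794,.2,.231],[180,0,86.86])
E
```

```text
pos [0.576  0.1646 0.2221] rpy [-1.7997e+02  1.0000e-02  1.0709e+02] F [0.4 0.4 0. ] gap 0.0854 t 9.3667
shift shares [ 0.0657  0.0272 -0.0179] mm [32.8 13.6 -8.9] turn shares [-9.000e-04  4.000e-04  6.742e-01] deg [-3.000e-02  1.000e-02  2.023e+01] min rows 0.8791897881617259 2.8249123981609876
```

Request:
{"fn": "apply_moves", "kwargs": {"series": [[1,[0,0,0],[0,0,0.225]],[1,[0,0,0],[0,0,0.225]],[1,[0,0,0],[0,0,0.225]],[1,[0.03,0,-0.005],[0,0,0]],[1,[0.03,0,-0.005],[0,0,0]],[1,[0.01,0,0],[0,0,0]],[1,[0,0,0],[0,0,0]],[1,[0,0,0],[0,0,0]],[1,[0,0,0],[0,0,0]],[1,[0,0,0],[0,0,0]]]}}

```text
time_s: 10.2
position: [0.5778, 0.1995, 0.2271]
eef_rot: [-180.0, 0.0, 87.2]
wrist_force: [0.4, -0.3, -0.3]
finger_gap: 0.085
grip_force: 0.0
```

```bash
python3 - <<'E'
from h import *
d=grab('wrist'); save('wrist2',d['frame'],1.2); W=pts(d); f=d['frame'].astype(int); r,g,b=f[...,0],f[...,1],f[...,2]
red=(r>1.8*g)&(r>1.8*b)&(r>60)&(W[...,2]>.1)&(W[...,2]<.12)&(W[...,1]<.3)
p=W[red]; print('post',len(p),p.mean(0).round(4))
near=(W[...,1]>.23)&(W[...,1]<.35)&(W[...,0]>.53)&(W[...,0]<.63)
for n,z,t in(('brass',.104,.005),('plate',.072,.004)):
    m=near&(abs(W[...,2]-z)<t); q=W[m]; print(n,len(q),q[:,2].mean(),cv2.minAreaRect((q[:,:2]*1000).astype(np.float32)),np.percentile(q,[2,98],axis=0).round(4).tolist())
rel([.5794,.2855,.231],[180,0,86.86])
E
```

```text
post 345 [0.5741 0.1662 0.1044]
brass 1811 0.1048607963434751 ((580.4861450195312, 284.72576904296875), (29.709606170654297, 25.51340103149414), 86.18104553222656) [[0.568, 0.2706, 0.1032], [0.5927, 0.299, 0.1065]]
plate 6016 0.07151327632874553 ((580.43115234375, 284.8664245605469), (87.1605224609375, 60.04921340942383), 86.99746704101562) [[0.5518, 0.2429, 0.0681], [0.6093, 0.327, 0.0741]]
pos [0.5778 0.1994 0.2271] rpy [-1.7998e+02  2.0000e-02  8.7180e+01] F [ 0.6  0.9 -0.5] gap 0.085 t 10.25
shift shares [ 0.1721 -0.0053 -0.0078] mm [86.  -2.7 -3.9] turn shares [-0.0006  0.0006  0.0108] deg [-0.02  0.02  0.32] min rows 2.0664266930261403 0.045211183290194086
```

View pics/wrist2.png

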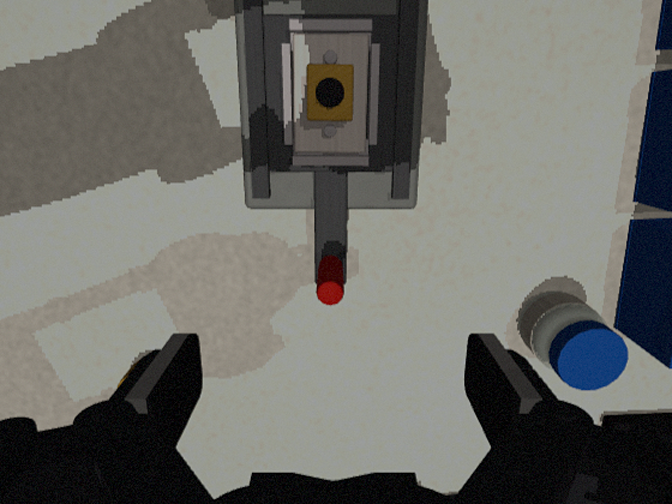

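Request:
{"fn": "apply_moves", "kwargs": {"series": [[1,[0.057,-0.001,0],[0,0,0.01]],[1,[0.057,-0.001,0],[0,0,0]],[1,[0.057,-0.001,0],[0,0,0]],[1,[0,0,0.05],[0,0,0]],[1,[0,0,0.05],[0,0,0]],[1,[0,0,0.05],[0,0,0]],[1,[0,0,0.05],[0,0,0]],[1,[0,0,0.03],[0,0,0]],[1,[0,0,0],[0,0,0]],[1,[0,0,0],[0,0,0]]]}}

```text
time_s: 11.08
position: [0.5802, 0.2845, 0.1112]
eef_rot: [-179.9, 0.1, 86.9]
wrist_force: [0.5, 0.8, -0.1]
finger_gap: 0.0856
grip_force: 0.0
```

```bash
python3 - <<'E'
from h import *
rel([.5805,.2847,.076],[180,0,86.86])
d=grab('wrist'); W=pts(d); save('wrist3',d['frame'],1)
near=(W[...,1]>.23)&(W[...,1]<.35)&(W[...,0]>.53)&(W[...,0]<.63)
m=near&(abs(W[...,2]-.105)<.005); q=W[m]; print(len(q),cv2.minAreaRect((q[:,:2]*1000).astype(np.float32)))
E
```

```text
pos [0.5802 0.2845 0.1112] rpy [-1.7986e+02  8.0000e-02  8.6860e+01] F [ 0.5  0.8 -0.1] gap 0.0856 t 11.0833
shift shares [0.0006 0.0008 0.0703] mm [ 0.3  0.4 35.2] turn shares [-0.0046  0.0025  0.0001] deg [-0.14  0.08  0.  ] min rows 0.8433526193637836 0.021972116604615618
3823 ((580.213623046875, 285.1824951171875), (30.635549545288086, 26.043663024902344), 86.5625)
```

Request:
{"fn": "apply_moves", "kwargs": {"series": [[1,[0,0,0.03],[0,0,0]],[1,[0,0,0.025],[0,0,0]],[1,[0,0,0.013],[0,0,0]],[1,[0,0,0],[0,0,0]],[0,[0,0,0],[0,0,0]],[0,[0,0,0],[0,0,0]],[0,[0,0,0],[0,0,0]],[0,[0,0,0],[0,0,0]],[0,[0,0,0],[0,0,0]],[0,[0,0,0],[0,0,0]]], "newtons": 70}}

```text
time_s: 11.97
position: [0.5814, 0.2855, 0.0792]
eef_rot: [179.9, -0.0, 86.9]
wrist_force: [-1.4, 0.2, 2.0]
finger_gap: 0.0246
grip_force: 69.4
```

Request:
{"fn": "apply_moves", "kwargs": {"series": [[0,[0,0,0],[0,0,0]],[0,[0,0,0],[0,0,0]],[0,[0,0,0],[0,0,0]],[0,[0,0,0],[0,0,0]],[0,[0,0,0],[0,0,0]],[0,[0,0,0],[0,0,0]],[0,[0,0,0],[0,0,0]],[0,[0,0,0],[0,0,0]],[0,[0,0,0],[0,0,0]],[0,[0,0,0],[0,0,0]]]}}

```text
time_s: 12.8
position: [0.5815, 0.2855, 0.0792]
eef_rot: [179.9, -0.0, 86.9]
wrist_force: [-0.9, -1.2, 5.2]
finger_gap: 0.0246
grip_force: 69.6
```

```bash
python3 - <<'E'
from h import *
rel([.5805,.2847,.076],[180,0,86.86]);print(ctrl.state()['grip_force'])
E
```

```text
pos [0.5815 0.2855 0.0792] rpy [ 1.7993e+02 -4.0000e-02  8.6880e+01] F [-0.9 -1.2  5.2] gap 0.0246 t 12.8
shift shares [-0.0018 -0.0018  0.0063] mm [-0.9 -0.9  3.2] turn shares [ 0.0022 -0.0012  0.0008] deg [ 0.07 -0.04  0.02] min rows 0.08154552049465577 0.010922165251740923
69.62008953094482
```

Request:
{"fn": "apply_moves", "kwargs": {"series": [[0,[0,0,-0.01],[0,0,0]],[0,[0,0,-0.02],[0,0,0]],[0,[0,0,-0.03],[0,0,0]],[0,[0,0,-0.05],[0,0,0]],[0,[0,0,-0.07],[0,0,0]],[0,[0,0,-0.07],[0,0,0]],[0,[0,0,-0.06],[0,0,0]],[0,[0,0,-0.05],[0,0,0]],[0,[0,0,-0.03],[0,0,0]],[0,[0,0,-0.01],[0,0,0]]]}}

```text
time_s: 13.63
position: [0.5822, 0.2857, 0.2825]
eef_rot: [179.7, -0.1, 86.9]
wrist_force: [0.9, 0.3, -2.2]
finger_gap: 0.0245
grip_force: 69.1
```

```bash
python3 - <<'E'
from h import *
rel([.56,-.02,.28],[180,0,86.86])
d=grab('wrist'); W=pts(d); save('wrist4',d['frame'],1)
s=ctrl.state();print(s['wrist_force'],s['grip_force'])
# shuttle check in top
t=grab('top'); f=t['frame'].astype(int);Wt=pts(t); r,g,b=f[...,0],f[...,1],f[...,2]
m=(r>1.8*g)&(r>1.8*b)&(r>60)&(abs(Wt[...,2]-.1)<.01)&(abs(Wt[...,0]-.574)<.03)&(Wt[...,1]<.25);print('post',m.sum(),Wt[m].mean(0) if m.any() else 0)
E
```

```text
pos [0.5822 0.2857 0.2825] rpy [ 1.7971e+02 -1.4000e-01  8.6880e+01] F [ 0.9  0.3 -2.2] gap 0.0245 t 13.6333
shift shares [-0.613  -0.011   0.0034] mm [-306.5   -5.5    1.7] turn shares [ 0.0095 -0.0047  0.0007] deg [ 0.29 -0.14  0.02] min rows 7.351331530271118 0.044709969923485714
[ 0.61862996  1.43707853 -1.98285808] 69.11702871322632
post 26 [0.56944406 0.165336   0.10196201]
```

View pics/wrist4.png

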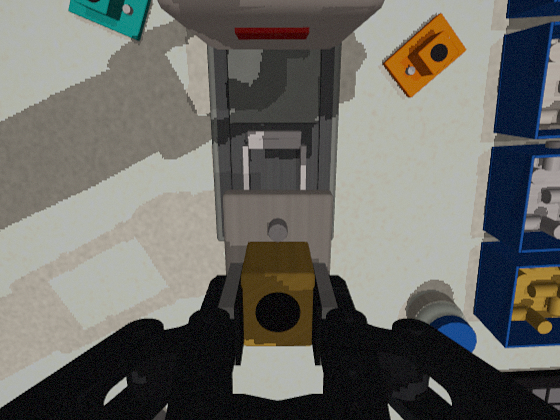

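The block is held, with the top of the plate visible at (277,210) px, and the empty nest is behind it at (275,160) px. Next I cross over to the far side of the inspection camera and view it closely with the wrist camera.

Request:
{"fn": "apply_moves", "kwargs": {"series": [[0,[-0.03,0,0],[0,0,0]],[0,[-0.05,0,0],[0,0,0]],[0,[-0.07,0,0],[0,0,0]],[0,[-0.075,0,0],[0,0,0]],[0,[-0.075,0,0],[0,0,0]],[0,[-0.075,0,0],[0,0,0]],[0,[-0.075,0,0],[0,0,0]],[0,[-0.075,0,0],[0,0,0]],[0,[-0.075,0,0],[0,0,0]],[0,[-0.075,0,0],[0,0,0]]]}}

```text
time_s: 14.57
position: [0.5602, -0.0539, 0.2754]
eef_rot: [-179.7, 0.0, 86.9]
wrist_force: [1.3, 0.8, -3.0]
finger_gap: 0.0244
grip_force: 69.1
```

Request:
{"fn": "apply_moves", "kwargs": {"series": [[0,[-0.075,0,0],[0,0,0]],[0,[-0.075,0,0],[0,0,0]],[0,[-0.075,0.01,0],[0,0,0]],[0,[-0.07,0.02,0],[0,0,0]],[0,[-0.06,0.02,0],[0,0,0]],[0,[-0.04,0.01,0],[0,0,0]],[0,[-0.02,0,0],[0,0,0]],[0,[0,0,0],[0,0,0]],[0,[0,0,0],[0,0,0]],[0,[0,0,0],[0,0,0]]]}}

```text
time_s: 15.4
position: [0.5804, -0.2592, 0.2771]
eef_rot: [-179.9, -0.1, 86.9]
wrist_force: [0.5, 0.9, -3.5]
finger_gap: 0.0249
grip_force: 69.2
```

```bash
python3 - <<'E'
from h import *
rel([.6,-.28,.28],[180,0,86.86])
d=grab('wrist'); W=pts(d); save('wrist5',d['frame'],1.2); 
hsv=cv2.cvtColor(d['frame'],cv2.COLOR_RGB2HSV)
m=(W[...,2]>.085)&(W[...,2]<.15)&(W[...,1]<-.08)&(W[...,1]>-.26)
q=W[m];print('head',len(q),q.min(0).round(3),q.max(0).round(3))
E
```

```text
pos [ 0.5804 -0.2592  0.2771] rpy [-1.7988e+02 -9.0000e-02  8.6910e+01] F [ 0.5  0.9 -3.5] gap 0.0249 t 15.4
shift shares [-0.0394  0.0413 -0.0059] mm [-19.7  20.7  -3. ] turn shares [-0.004  -0.0031  0.0017] deg [-0.12 -0.09  0.05] min rows 0.6882761365943497 0.022342621386151847
head 7869 [ 0.594 -0.214  0.085] [ 0.664 -0.115  0.13 ]
```

View pics/wrist5.png

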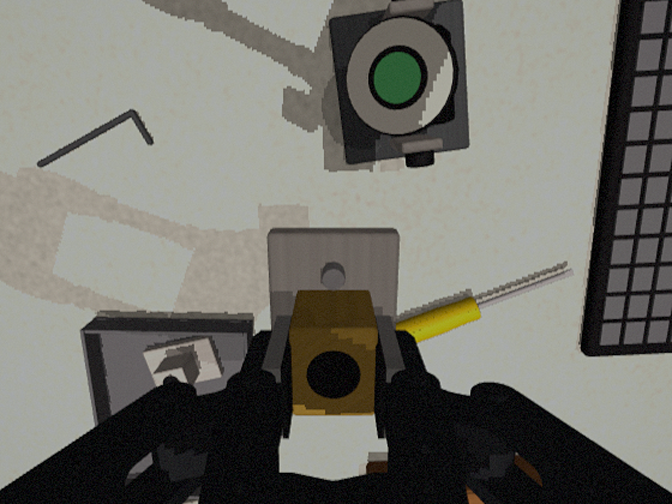

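The ring light is centred at (399,77) px with the green glass in it, the near knob is at (419,158), and the held plate is at (333,260). Now I fit the lens pose and the in-hand block pose.

```bash
cat > fit.py <<'E'
from h import *
def plane(q,th=.0025):
    best=None; rng=np.random.default_rng(0)
    for _ in range(300):
        a=q[rng.choice(len(q),3,False)]; n=np.cross(a[1]-a[0],a[2]-a[0]); 
        if np.linalg.norm(n)<1e-9: continue
        n/=np.linalg.norm(n); k=abs((q-a[0])@n)<th
        if best is None or k.sum()>best.sum(): best=k
    c=q[best].mean(0); v=np.linalg.svd(q[best]-c,full_matrices=False)[2]; n=v[2]*np.sign(v[2,2])
    return c,n,best
def lens(d):
    W=pts(d); hsv=cv2.cvtColor(d['frame'],cv2.COLOR_RGB2HSV)
    reg=(W[...,2]>.08)&(W[...,2]<.15)&(W[...,1]<-.1)&(W[...,1]>-.22)&(W[...,0]>.58)&(W[...,0]<.68)
    white=reg&(hsv[...,1]<60)&(hsv[...,2]>70)
    c,n,k=plane(W[white]); print('ring plane',k.sum(),n.round(4),'tilt',np.degrees(np.arccos(n[2])).round(2),'az',np.degrees(np.arctan2(n[1],n[0])).round(2))
    inl=np.zeros(white.shape,bool); inl[white]=k
    cs,_=cv2.findContours(inl.astype(np.uint8),cv2.RETR_EXTERNAL,cv2.CHAIN_APPROX_NONE); C=max(cs,key=len)[:,0]
    P=W[C[:,1],C[:,0]]; ex=np.cross([0,1,0],n); ex/=np.linalg.norm(ex); ey=np.cross(n,ex)
    uv=np.c_[(P-c)@ex,(P-c)@ey]; A=np.c_[2*uv,np.ones(len(uv))]
    for _ in range(4):
        s=np.linalg.lstsq(A,(uv**2).sum(1),rcond=None)[0]; R=np.sqrt(s[2]+s[0]**2+s[1]**2); e=abs(np.hypot(*(uv-s[:2]).T)-R); kk=e<.0025; A=A[kk];uv=uv[kk]
    ctr=c+s[0]*ex+s[1]*ey; print('ring ctr',ctr.round(4),'R',R.round(4),len(uv))
    g=reg&(hsv[...,0]>45)&(hsv[...,0]<90)&(hsv[...,1]>90); G=W[g]; G=G[~np.isnan(G[:,0])]
    print('glass',g.sum(),G.mean(0).round(4),'height over ring mm',((G.mean(0)-ctr)@n*1000).round(2))
    return ctr,n
def base(d):
    W=pts(d); m=(W[...,2]>.012)&(W[...,2]<.035)&(W[...,1]<-.09)&(W[...,1]>-.25)&(W[...,0]>.56)&(W[...,0]<.72)
    q=W[m]; print('base z',np.percentile(q[:,2],[5,50,95]).round(4),cv2.minAreaRect((q[:,:2]*1000).astype(np.float32)))
    return m
if __name__=='__main__':
    for n in('wrist','top','scene'):
        d=np.load(n+'.npz'); print('==',n)
        if n!='scene' or 1:
            lens(d); base(d)
    d=np.load('wrist.npz'); W=pts(d); s=ctrl.state(); R=Ro.from_euler('xyz',s['eef_rot'],degrees=True)
    T=R.inv().apply((W-s['position']).reshape(-1,3)).reshape(W.shape)
    for nm,z0,t in(('plate',.0075,.004),('brass',-.0245,.004)):
        m=(abs(T[...,2]-z0)<t)&(abs(T[...,0])<.045)&(abs(T[...,1])<.03); q=T[m]
        print(nm,m.sum(),q[:,2].mean()); 
        c,nn,k=plane(q,.0015); print(' plane n',nn.round(4),'z at ctr',c.round(4))
        print(' ',np.percentile(q,[1,99],axis=0).round(4).tolist(),cv2.minAreaRect((q[:,:2]*1000).astype(np.float32)))
E
python3 fit.py
```

```text
== wrist
ring plane 4616 [-0.364  -0.0287  0.9309] tilt 21.42 az -175.49
ring ctr [ 0.6258 -0.1651  0.1167] R 0.0337 263
glass 1486 [ 0.626  -0.1651  0.1178] height over ring mm 0.98
base z [0.0121 0.013  0.0144] ((643.3253784179688, -164.105224609375), (108.72896575927734, 118.8121566772461), 4.609918594360352)
== top
ring plane 238 [-0.4063  0.0056  0.9137] tilt 23.97 az 179.21
ring ctr [ 0.6228 -0.1637  0.1154] R 0.0332 55
glass 69 [ 0.623  -0.1643  0.1172] height over ring mm 1.57
base z [0.0121 0.0134 0.0167] ((640.3160400390625, -162.82586669921875), (108.65608978271484, 119.09532165527344), 5.319464206695557)
== scene
ring plane 161 [-0.3436 -0.0278  0.9387] tilt 20.17 az -175.38
ring ctr [ 0.6292 -0.1659  0.1162] R 0.0339 29
glass 0 [nan nan nan] height over ring mm nan
base z [0.0121 0.0136 0.0247] ((648.8203125, -164.7537384033203), (108.77291107177734, 117.14057922363281), 5.0481085777282715)
plate 6084 0.007029470780336474
 plane n [-0.0068 -0.0023  1.    ] z at ctr [ 0.0222 -0.      0.007 ]
  [[0.0033, -0.0225, 0.0042], [0.0344, 0.0225, 0.0104]] ((16.35814094543457, -0.03621864318847656), (46.15869140625, 36.54901885986328), 89.83785247802734)
brass 6375 -0.024949788234023308
 plane n [-0.0064 -0.0022  1.    ] z at ctr [ 0.0009 -0.     -0.0251]
  [[-0.0148, -0.0241, -0.0281], [0.0146, 0.0239, -0.0208]] ((-0.3484916687011719, 0.14914703369140625), (52.135746002197266, 31.036970138549805), 88.84695434570312)fit.py:24: RuntimeWarning: Mean of empty slice.
  print('glass',g.sum(),G.mean(0).round(4),'height over ring mm',((G.mean(0)-ctr)@n*1000).round(2))
  ret = um.true_divide(
```

```bash
cat > goal.py <<'E'
from h import *
d=np.load('wrist.npz'); W=pts(d); m=(abs(W[...,2])<.01); print('table z',np.median(W[m][:,2]).round(4))
t,y=np.radians(21.3),np.radians(4.65)
n=np.array([-np.sin(t)*np.cos(y),-np.sin(t)*np.sin(y),np.cos(t)]); x=np.array([-np.sin(y),np.cos(y),0])
Rm=np.c_[x,np.cross(-n,x),-n]; R=Ro.from_matrix(Rm)
L=np.array([.6259,-.1651,.1173]); F=L+.09*n; T=F-Rm@np.array([-.0004,0,.0171])
print('focus',F.round(4),'TCP',T.round(4),'rpy',R.as_euler('xyz',degrees=True).round(2))
rel(T,R=R); print('in goal tool axes, shares',(Rm.T@(T-ctrl.state()['position'])/.5).round(4))
E
python3 goal.py
```

```text
table z 0.0009
focus [ 0.5933 -0.1678  0.2012] TCP [ 0.5871 -0.1679  0.2171] rpy [158.7    0.    94.65]
pos [ 0.5807 -0.2591  0.2776] rpy [-1.7993e+02 -6.0000e-02  8.6940e+01] F [-0.4  0.6 -3.1] gap 0.0246 t 15.45
shift shares [0.1827 0.0032 0.1213] mm [91.4  1.6 60.6] turn shares [-0.7112  0.0455 -0.2544] deg [-21.34   1.36  -7.63] min rows 2.629997361854104 3.1706404441239955
in goal tool axes, shares [ 0.1808 -0.0183  0.1228]
```

Request:
{"fn": "apply_moves", "kwargs": {"series": [[0,[0,0,0],[-0.142,0.009,-0.051]],[0,[0,0,0],[-0.142,0.009,-0.051]],[0,[0,0,0],[-0.142,0.009,-0.051]],[0,[0,0,0],[-0.142,0.009,-0.051]],[0,[0,0,0],[-0.142,0.009,-0.051]],[0,[0.05,-0.006,0],[0,0,0]],[0,[0.05,-0.006,0],[0,0,0]],[0,[0.05,-0.006,0.02],[0,0,0]],[0,[0.03,0,0.04],[0,0,0]],[0,[0,0,0],[0,0,0]]]}}

```text
time_s: 16.28
position: [0.5738, -0.1653, 0.2429]
eef_rot: [159.0, -0.2, 94.9]
wrist_force: [-0.6, -0.1, -5.4]
finger_gap: 0.0249
grip_force: 69.9
```

Request:
{"fn": "apply_moves", "kwargs": {"series": [[0,[0,0,0.03],[0,0,0]],[0,[0,0,0.02],[0,0,0]],[0,[0,0,0.01],[0,0,0]],[0,[0,0,0],[0,0,0]],[0,[0,0,0],[0,0,0]],[0,[0,0,0],[0,0,0]],[0,[0,0,0],[0,0,0]],[0,[0,0,0],[0,0,0]],[0,[0,0,0],[0,0,0]],[0,[0,0,0],[0,0,0]]]}}

```text
time_s: 17.12
position: [0.5875, -0.1702, 0.2194]
eef_rot: [158.6, 0.1, 94.6]
wrist_force: [0.4, 0.7, -3.4]
finger_gap: 0.0251
grip_force: 70.1
```

```bash
sed -i 's/-.1651,.1173/-.1651,.1168/' goal.py; python3 goal.py
```

```text
table z 0.0009
focus [ 0.5933 -0.1678  0.2007] TCP [ 0.5871 -0.1679  0.2166] rpy [158.7    0.    94.65]
pos [ 0.5875 -0.1702  0.2194] rpy [1.5865e+02 1.1000e-01 9.4580e+01] F [ 0.4  0.7 -3.4] gap 0.0251 t 17.1167
shift shares [ 0.0047 -0.0024  0.0051] mm [ 2.3 -1.2  2.5] turn shares [ 0.0018  0.0041 -0.0008] deg [ 0.05  0.12 -0.02] min rows 0.08748744497661541 0.01890918773212451
in goal tool axes, shares [ 0.0047 -0.0024  0.0051]
```

Request:
{"fn": "apply_moves", "kwargs": {"series": [[0,[0.005,-0.002,0.005],[0.002,0.004,0]],[0,[0,0,0],[0,0,0]],[0,[0,0,0],[0,0,0]],[0,[0,0,0],[0,0,0]],[0,[0,0,0],[0,0,0]],[0,[0,0,0],[0,0,0]],[0,[0,0,0],[0,0,0]],[0,[0,0,0],[0,0,0]],[0,[0,0,0],[0,0,0]],[0,[0,0,0],[0,0,0]]]}}

```text
time_s: 17.95
position: [0.5872, -0.1674, 0.2163]
eef_rot: [158.7, -0.0, 94.6]
wrist_force: [-0.4, 0.0, -3.3]
finger_gap: 0.025
grip_force: 70.1
```

```bash
cp wrist.npz wristL.npz; sed -i "s/wrist.npz/wristL.npz/" goal.py; python3 goal.py; python3 - <<'E'
from h import *
from fit import plane
d=grab('wrist');W=pts(d); s=ctrl.state(); R=Ro.from_euler('xyz',s['eef_rot'],degrees=True)
T=R.inv().apply((W-s['position']).reshape(-1,3)).reshape(W.shape)
m=(abs(T[...,2]-.0073)<.004)&(T[...,0]<.045)&(T[...,0]>.012)&(abs(T[...,1])<.03); q=T[m]; c,n,k=plane(q,.0015); print('plate',n.round(4),c.round(4),cv2.minAreaRect((q[:,:2]*1000).astype(np.float32)))
d=grab('scene'); cv2.imwrite; save('scene2',cv2.resize(d['frame'][150:320,150:400],None,fx=3,fy=3,interpolation=cv2.INTER_CUBIC))
print(s['grip_force'],s['dq'].round(2))
E
```

```text
table z 0.0009
focus [ 0.5933 -0.1678  0.2007] TCP [ 0.5871 -0.1679  0.2166] rpy [158.7    0.    94.65]
pos [ 0.5872 -0.1674  0.2163] rpy [ 1.5873e+02 -2.0000e-02  9.4640e+01] F [-0.4  0.  -3.3] gap 0.025 t 17.95
shift shares [-0.0008 -0.     -0.0007] mm [-0.4 -0.  -0.3] turn shares [-0.0012 -0.0007 -0.0005] deg [-0.03 -0.02 -0.02] min rows 0.012814185032945385 0.005959109626911659
in goal tool axes, shares [-0.0008 -0.     -0.0007]
plate [-0.0108 -0.0025  0.9999] [0.0244 0.0002 0.0066] ((23.44733428955078, 0.17660140991210938), (22.859027862548828, 46.23573684692383), 0.0003763475688174367)
70.13218402862549 [-0.05 -0.07  0.13 -0.1  -0.05 -0.01]
```

View pics/scene2.png

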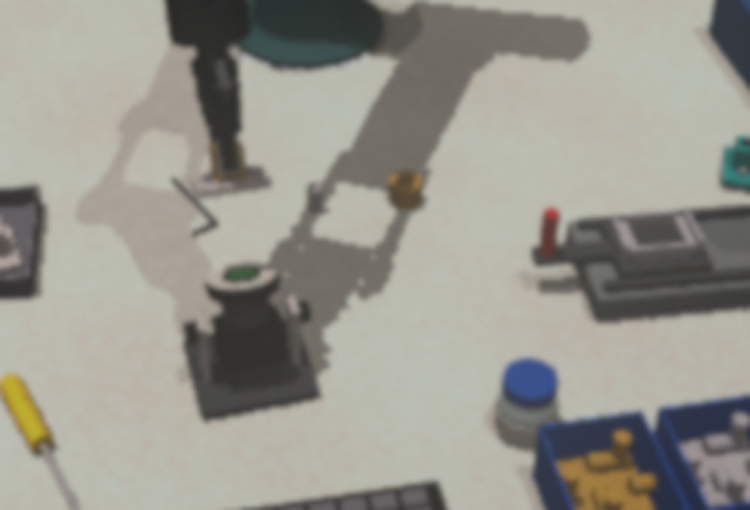

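The picture shows the block held over the lens at (235,175) px with its plate parallel to the knob line. The shuttle is out at (550,240) px with its nest empty, and the loose things look undisturbed. The remaining pose error is about 0.5 mm, so I'm handing in.

```bash
python3 -c "
from cell import ctrl
print(ctrl.finish_job())"
```

```text
the job is handed in; nothing more can be done
None
```

I pulled the shuttle out to its stop and left it there. The block is held still, underside squarely facing the lens and 90 mm from the glass, with the arm about 0.5 mm from the pose I computed from the camera images, and the job is handed in (the verdict was not shown).

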